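# Crank a row of cookie tins tight in the packing jig

## Robot

A 6-joint arm with a two-finger parallel gripper is mounted at the origin on the work surface. World frame = base frame: x ahead of the robot, y to its left, z up, the work surface at z = 0. Lengths are in mm, angles in rad, forces in N, time in s.
With the tool pointing down it reaches from about 350 to 850 mm from the base axis. Payload 8.1 kg.
Tool frame: the origin (TCP) lies at the very end of the fingers, on their centre line; the grasp point (between the pads) lies 19 mm behind it; z points along the fingers, x is the direction in which the jaws open and shut, and the axes are right-handed (so a half turn about z gives the same grasp; the last joint's range is limited). The gripper opens to 93 mm and grips with 3 to 60 N. Pads are 15 mm wide; open, the fingers measure 128 mm over their backs; the gripper's body (75 mm by 188 mm) begins 65 mm behind the grasp point.
Start: joints at [-1.397, 0.13, 1.488, -0, 1.523, -0.085], TCP at [153.573, -580.018, 218.635] pointing down, gripper open.
Joint ranges: [-2.96, 2.96], [-0.89, 2.26], [0.02, 2.5], [-1.34, 4.48], [0, 2.73], [-2.66, 2.66]. Speed limits (rad/s): [2.39, 2.39, 2.79, 3.14, 3.14, 3.14].

## Interface

Orientations are given as a 3x3 rotation matrix whose columns are the frame's x, y, z axes.
In Python, from workcell import env gives the robot as it stands.
- The arm moves only by the tool send_rows, never from a script. Its argument "series" is a list of rows, each an object of numbers: "tx", "ty", "tz": the shift along the tool's x, y, z in mm; "spin": the turn about the tool's z in degrees; "grip": the finger opening in mm, from 0 to 93. A call has 1 to 12 rows; each row is the pose to reach, as a shift and turn from the pose commanded when the call began, along the tool's axes at that moment; what a row does not reach only later rows make up. A row lasts 1/12 s, in which the tool goes at most 41.7 mm and 7.16 degrees, less where a joint would pass 70% of its speed; a pose out of reach is approached as far as the arm can. A call with a gripper value outside its range is refused whole. The fingers move at their own pace and stop on an object; "squeeze" is the grip in N (left out, the last holds). Time passes only in rows, so rows that repeat a pose let the fingers close. It gives the time, the measured TCP pose, the force and the opening at its end, in the units of the state.
- env.get_state(): the state, without advancing time (a new reading comes with each control period).
- env.snapshot(name): name is "scene" or "top"; returns a dict with "image" (420x560x3 uint8, blue, green, red), "K" (3x3 intrinsics, pixels), "rvec" (rotation vector, rad) and "tvec" (3), from world to camera coordinates, as OpenCV has them. Camera axes: x right, y down, z forward; pixel columns grow to the right and rows downward; lengths in mm; the calibration is good to about 2 mm. A picture is of the moment at which its call begins. There is no depth.
- env.finish_job(): hands the job in, once; it reports no verdict.
The state is a dict: "time_s": time; "q": joint angles; "joint_vel": joint speeds; "tau": joint torques, N m; "tool_pos": TCP position; "eef_rot": TCP orientation; "ft_force": force on the tool from outside, world axes, zero at the start; "ft_torque": the same for the moment, N m; "grip_width": finger opening in mm.
Only numpy, scipy, OpenCV 4.12 (cv2) and the standard library are available. Lean on these libraries where they do the work, as an engineer would, in place of code of your own. Each camera call takes 0.05 s, during which the arm holds its last target.

## Task

Stand the spare yellow-lidded tin upright in the packing jig's channel, in the gap between the blue pusher and the two tins already there, and let go of it without shifting the pusher. Then wind the crank clockwise (seen from above) by its black free-spinning grip, without letting go, until the three tins close up and press firmly against the end stop, felt as a clear rise in resistance, but never so hard as to dent them. Let go, leaving the row clamped, and do not disturb the other bakery things.

Things in the scene. Friction and masses are not known exactly. Their poses are not given: they have to be found in the camera images.
- jig: Fixed packing jig, aluminium base plate 130 x 440 x 20 mm on the table. Origin: on the table, on the channel's centre line; x across the channel, y along it towards the crank, z up. The plate spans y -195 to +245 mm. At y +150 to +240 stands the red gearbox, 100 mm wide, top 80 mm above the table, with the crank on top.
- channel (a point): Centre of the channel floor, at jig x 0, y -48 mm, 20 mm above the table (the plate's top); axes as the jig's. Two steel rails, 12 mm high, leave a channel 56 mm wide from jig y -190 to +95 mm. At its -y end stands a dark fixed end stop with a rubber face (yields 1 mm per 12 N), 54 mm wide, top 82 mm above the table; the face lies anywhere from jig y -115 to -140 mm and is not reported.
- pusher: Blue pusher plate, 54 mm wide, 28 to 82 mm above the table, 14 mm thick. Origin: on its working face, 52 mm above the table; axes as the jig's. The crank drives it along the jig's -y, 8 mm per rad (50 mm per turn); its face is at jig y +100 mm at crank angle 0. Its push on the row should end firm (25 to 60 N); above 80 N the tins dent, only a few mm of travel after the closed row meets the stop.
- crank (a joint): Crank angle, rad, growing clockwise seen from above, which drives the pusher to the stop; at 0 the grip points along the jig's -x. Starts at 0.1 to 1.7; closing takes 1 to 2 turns. Drive friction (2 N at the grip) holds it where it is left, with some 12 N of push. Force along the path at the grip, turning: free 2 to 3 N, 25 N push 5.5 N, 60 N 10.5 N, 80 N 13.5 N; standing still up to 4 N less.
- crank_grip (a point): Middle of the crank's black upright grip, a cylinder of 24 mm diameter and 70 mm height that spins freely on its pin; it spans 115 to 185 mm above the table (this point 155 mm) and travels a level circle of 55 mm radius about crank_axis. The steel crank arm below it has its top 110 mm above the table.
- crank_axis (a point): Point on the crank's vertical axis at the height of the grip's middle (155 mm above the table), at jig x 0, y +185 mm. Fixed.
- tin_new_mid (a point): Centre of the spare tin to be loaded: square tin 50 x 50 mm, 70 mm tall, bare metal with a yellow lid, about 0.16 kg, standing on the table beside the jig, to the left or right. Axes along its sides, z up. In the jig its centre stands 55 mm above the table.
- tin_a_mid (a point): Centre of the tin in the channel nearer to the pusher, same kind and size. The free gap between pusher and this tin is 88 to 109 mm long.
- tin_b_mid (a point): Centre of the tin in the channel nearer to the end stop, same kind and size.
- jar_mid (a point): Centre of an amber glass jar with white lid, 58 mm diameter, 72 mm tall: a bystander, on the other side of the jig from the spare tin.
- tea_glass: Tea glass, 56 mm diameter, 80 mm tall, origin under its centre: bystander.
- scraper: Dough scraper lying flat between robot and jig, about 110 x 110 x 20 mm, origin under its middle: bystander.
- brush: Pastry brush about 200 mm long, lying flat between robot and jig, roughly along the table's y: bystander.
Mind the look-alikes: they are no part of the job. What is shaped like the part that bears tin_new_mid but green or red is not meant.

How it is judged:
By the outcome, as a careful person would: the job done as asked, in the order asked, and still so for the second after the job is handed in, with the robot touching nothing.
It also fails if it takes over 72 s, if anything falls off the work surface, if the arm or the gripper's body presses on something with over 40 N, if the wrist force passes 120 N, or if a joint passes its speed limit or range.

## Working session

There is one attempt and no reset: what is moved stays moved. The work goes in short steps, Python scripts to look and compute and a tool call to move; the robot and the scene stay as the last step left them, time stands still between calls to the robot, and variables do not carry over. Pictures are saved under pics/ and viewed, and the job is handed in when it is done.

Besides the shell and the picture viewer there is one more tool, called after "Emit:" by a JSON object that holds its "op" and its "data". send_rows: Moves the arm, as the interface text tells. Its arguments: {"type":"object","properties":{"series":{"type":"array","items":{"type":"object","properties":{"tx":{"type":"number"},"ty":{"type":"number"},"tz":{"type":"number"},"spin":{"type":"number"},"grip":{"type":"number"}}}},"squeeze":{"type":"number"}},"required":["series"]}

```bash
mkdir -p pics; ls
python3 - <<'E'
from workcell import env
import cv2,json,pickle
s=env.get_state();print(s)
for n in("scene","top"):
    d=env.snapshot(n);cv2.imwrite(f"pics/{n}0.png",d["image"]);pickle.dump(d,open(f"{n}0.pkl","wb"));print(d["K"],d["rvec"],d["tvec"])
E
```

```text
pics
{'time_s': 0.0, 'q': array([-1.39741187e+00,  1.31179882e-01,  1.48925851e+00,  3.15728706e-05,
        1.52301012e+00, -8.54044736e-02]), 'joint_vel': array([ 0.00067159,  0.00165111, -0.00059665, -0.0005122 , -0.00137154,
        0.00039405]), 'tau': array([ 2.44466719e-03, -5.59837925e+01, -4.91754055e+01,  7.69798388e-02,
        3.55513638e-02, -1.79358540e-04]), 'tool_pos': array([ 153.47827909, -579.45116683,  217.58768397]), 'eef_rot': array([[ 2.55908248e-01, -9.66701032e-01, -2.89103656e-04],
       [-9.66699312e-01, -2.55908341e-01,  1.83347574e-03],
       [-1.84640693e-03, -1.89725259e-04, -9.99998277e-01]]), 'ft_force': array([0.3319129 , 0.03387892, 0.7472528 ]), 'ft_torque': array([-0.01009239, -0.04417285, -0.04441319]), 'grip_width': 93.0455050742246}
[[475.63041835   0.         277.45059554]
 [  0.         475.63041835 209.40388825]
 [  0.           0.           1.        ]] [ 0.75155429  2.52931837 -1.18857007] [ 420.93748218  -67.21797004 1419.53284153]
[[469.7984518    0.         279.74009706]
 [  0.         469.7984518  203.04953693]
 [  0.           0.           1.        ]] [ 2.20770452 -2.16557353  0.09111024] [ -20.10058463  500.05328426 1306.3680011 ]
```

View pics/scene0.png

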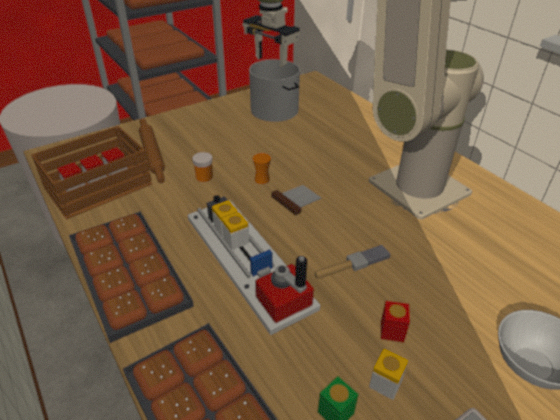

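View pics/top0.png

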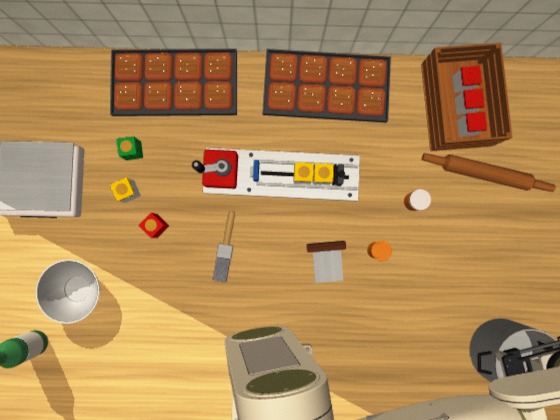

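```bash
cat > h.py <<'E'
import numpy as np,cv2,pickle
def load(p): return pickle.load(open(p,"rb"))
def ray(d,uv):
    R=cv2.Rodrigues(np.array(d["rvec"],float))[0];t=np.array(d["tvec"],float).ravel()
    C=-R.T@t; v=R.T@(np.linalg.inv(d["K"])@np.array([uv[0],uv[1],1.]));return C,v/np.linalg.norm(v)
def onz(d,uv,z):
    C,v=ray(d,uv);return C+v*(z-C[2])/v[2]
def proj(d,P):
    return cv2.projectPoints(np.array(P,float).reshape(-1,3),np.array(d["rvec"],float),np.array(d["tvec"],float),d["K"],None)[0].reshape(-1,2)
def tri(d1,a,d2,b):
    C1,v1=ray(d1,a);C2,v2=ray(d2,b)
    A=np.c_[v1,-v2];s=np.linalg.lstsq(A,C2-C1,rcond=None)[0]
    p,q=C1+s[0]*v1,C2+s[1]*v2;return (p+q)/2,np.linalg.norm(p-q)
E
python3 - <<'E'
from h import *
T=load("top0.pkl");S=load("scene0.pkl")
a=T["image"][140:210,100:370];cv2.imwrite("pics/c1.png",cv2.resize(a,(800,207),interpolation=cv2.INTER_CUBIC))
a=T["image"][140:210,185:285];cv2.imwrite("pics/c1b.png",cv2.resize(a,None,fx=8,fy=8,interpolation=cv2.INTER_CUBIC))
a=S["image"][190:325,180:325];cv2.imwrite("pics/c2.png",cv2.resize(a,None,fx=4.4,fy=4.4,interpolation=cv2.INTER_CUBIC))
hsv=cv2.cvtColor(T["image"],cv2.COLOR_BGR2HSV)
hs=cv2.cvtColor(S["image"],cv2.COLOR_BGR2HSV)
def blobs(m,n,mn=20):
    k,l,st,c=cv2.connectedComponentsWithStats(m)
    for i in range(1,k):
        if st[i,4]>mn:
            r=cv2.minAreaRect(np.argwhere(l==i)[:,::-1].astype(np.float32));print(n,st[i],c[i].round(1),r)
for n,h,w in(("T",hsv,T),("S",hs,S)):
    blobs(cv2.inRange(h,(22,170,120),(32,255,255)),n+" yel")
    blobs(cv2.inRange(h,(105,150,40),(125,255,255)),n+" blue")
    blobs(cv2.inRange(h,(0,180,60),(6,255,255)),n+" red",200)
E
```

```text
T yel [294 163  19  18 217] [303.4 171.8] ((303.0, 171.5), (17.0, 18.0), 90.0)
T yel [315 164  19  18 219] [323.7 172.7] ((324.0, 172.5), (17.0, 18.0), 90.0)
T yel [110 178  24  23 220] [121.5 189. ] ((121.49138641357422, 188.6465606689453), (18.382904052734375, 18.776823043823242), 66.80140686035156)
T blue [254 161   5  20  89] [255.9 170.2] ((256.0, 170.5), (19.0, 4.0), 90.0)
T red [461  66  21  19 344] [471.   75.2] ((471.0487365722656, 75.43902587890625), (18.773359298706055, 18.773361206054688), 83.6598129272461)
T red [464  89  20  19 346] [473.6  98.1] ((473.5, 98.0), (18.0, 19.0), 90.0)
T red [466 112  21  20 354] [476.3 121.3] ((476.18316650390625, 121.3316879272461), (18.806201934814453, 19.005210876464844), 84.2894058227539)
T red [202 150  36  38 898] [220.1 169. ] ((219.68289184570312, 168.5739288330078), (33.99617004394531, 36.990325927734375), 3.5763344764709473)
T red [139 213  30  25 321] [153.7 225.3] ((153.25, 225.25001525878906), (21.92030906677246, 21.21320343017578), 45.0)
S yel [213 200  35  32 437] [229.8 216.4] ((229.57522583007812, 215.87168884277344), (36.
[... 826 characters left out ...]
1] [269.7  48.5] ((270.1158447265625, 48.45731735229492), (17.779476165771484, 23.190624237060547), 6.340191841125488)
S red [101  48  27  36 331] [112.3  68.9] ((112.80000305175781, 63.399993896484375), (36.68241500854492, 19.606117248535156), 71.56504821777344)
S red [183  64  35  32 576] [204.3  77.8] ((202.47799682617188, 81.21632385253906), (29.97930908203125, 32.982330322265625), 75.25643920898438)
S red [ 256  274   57   48 1188] [282.6 297.8] ((284.7347106933594, 291.4473571777344), (45.725250244140625, 53.009552001953125), 64.35899353027344)
S red [381 301  29  41 574] [394.3 323. ] ((395.0135192871094, 320.9189147949219), (27.619029998779297, 38.304962158203125), 9.462321281433105)
```

View pics/c1.png

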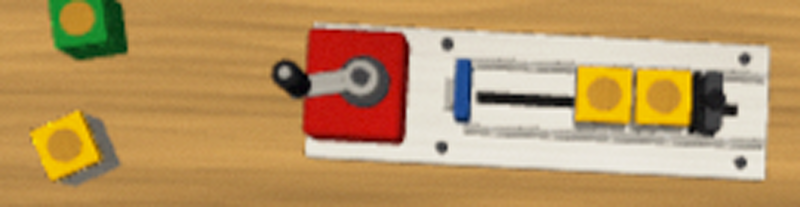

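View pics/c1b.png

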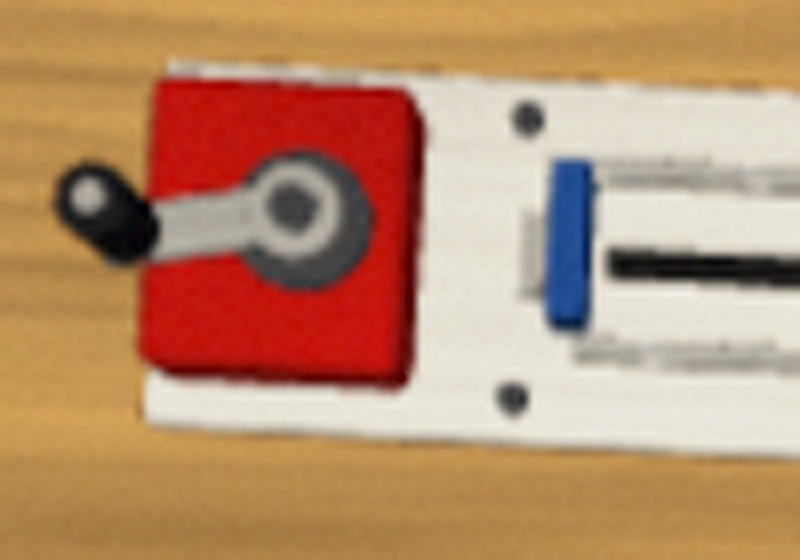

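View pics/c2.png

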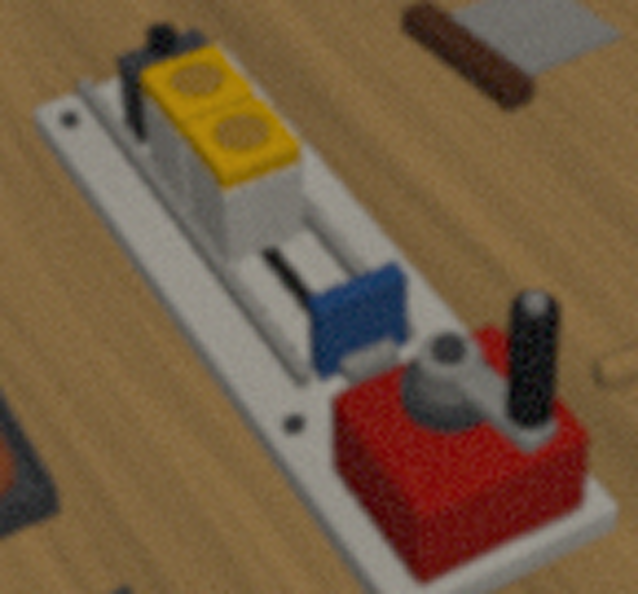

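```bash
cat > m.py <<'E'
from h import *
def fit2(J,W):
    J=np.array(J,float);W=np.array(W,float)[:,:2];jc=J.mean(0);wc=W.mean(0)
    H=(J-jc).T@(W-wc);a=np.arctan2(H[0,1]-H[1,0],H[0,0]+H[1,1]);R=np.array([[np.cos(a),-np.sin(a)],[np.sin(a),np.cos(a)]])
    return a,R,wc-R@jc,(R@J.T).T+(wc-R@jc)-W
E
python3 - <<'E'
from m import *
T=load("top0.pkl");S=load("scene0.pkl")
px=[(205.6,147.5),(203.1,193.1),(359.2,155.2),(358.2,200.7)]
J=[(65,245),(-65,245),(65,-195),(-65,-195)]
W=[onz(T,p,20) for p in px]
a,R,t,res=fit2(J,W);print("jig",a,t,res.round(1).tolist())
# scene plate corners
def s(c): return (180+c[0]/4.4,190+c[1]/4.4)
for c in [(38,108),(615,505)]: print("scene corner",onz(S,s(c),20))
J2=lambda x,y:R@[x,y]+t
for n,q in(("-195,+65",(65,-195)),("245,-65",(-65,245))): print(n,J2(*q))
def toj(P): return R.T@(np.array(P)[:2]-t)
# lids: yellow + orange hull
for n,d in(("T",T),("S",S)):
    h=cv2.cvtColor(d["image"],cv2.COLOR_BGR2HSV)
    m=cv2.inRange(h,(22,170,120),(32,255,255));m=cv2.morphologyEx(m,cv2.MORPH_OPEN,np.ones((3,3)))
    for c in cv2.findContours(m,cv2.RETR_EXTERNAL,cv2.CHAIN_APPROX_NONE)[0]:
        if len(c)<20: continue
        hull=cv2.convexHull(c)
        w=np.array([onz(d,p[0],90 if False else 70)[:2] for p in hull],np.float32)
        r=cv2.minAreaRect(w);
        w2=np.array([onz(d,p[0],90)[:2] for p in hull],np.float32);r2=cv2.minAreaRect(w2)
        print(n,"z70",np.round(r[0],1),np.round(r[1],1),round(r[2],1),"z90",np.round(r2[0],1),np.round(r2[1],1),"jig",toj(r2[0]).round(1))
# grip top (z=185) and axis hub, crank
g=(185+85/8,140+190/8);gs=s((540,300))
print("grip top",toj(onz(T,g,185)),onz(T,g,185)); P,e=tri(T,g,S,gs);print("tri",P,e,toj(P))
print("scene z185",onz(S,gs,185))
for z in (115,120,125): print("hub",z,toj(onz(T,(185+294/8,140+205/8),z)),toj(onz(S,s((449,350)),z)))
h=(185+570/8,140+162/8)
for p in((185+592/8,140+162/8),(185+588/8,140+328/8)): print("pusher face top edge z82",toj(onz(T,p,82)))
E
```

```text
jig -0.028935642005837175 [582.00831738 -39.12404898] [[-0.3, 0.8], [-0.0, 1.5], [0.2, -2.0], [0.1, -0.3]]
scene corner [ 637.91806302 -232.57789036   20.        ]
scene corner [526.95923395 206.88108387  20.        ]
-195,+65 [ 641.33944511 -235.922975  ]
245,-65 [524.12376987 207.65394672]
T z70 [527.3 419.5] [50.5 50.3] 25.4 z90 [525.3 412.9] [49.7 49.5] jig [-69.7 450.2]
T z70 [ 582.4 -127.9] [47.  46.5] 0.8 z90 [ 579.6 -125.9] [46.3 45.7] jig [  0.1 -86.8]
T z70 [584.  -73.3] [46.9 46.4] 0.9 z90 [581.2 -72.1] [46.1 45.7] jig [  0.1 -33. ]
S z70 [528.4 420. ] [52.3 49.3] 25.5 z90 [539.9 427.6] [51.  48.1] jig [-55.6 465.4]
S z70 [ 573.5 -116.4] [115.8  52.4] 88.4 z90 [583.8 -95. ] [112.9  51.1] jig [  3.4 -55.8]
grip top [ -7.59493655 240.01282936] [581.36051634 201.00804315 185.        ]
tri [579.20113962 201.19813398 190.08455619] 3.4765928831430486 [ -9.75890897 240.14036638]
scene z185 [574.77977032 198.32801944 185.        ]
hub 115 [  1.41951828 183.76427688] [  1.04060173 186.37749752]
hub 120 [  0.66859956 183.14860365] [  3.57175136 190.33419041]
hub 125 [-8.23191696e-02  1.82532930e+02] [  6.10290099 194.2908833 ]
pusher face top edge z82 [25.96555375 88.17064516]
pusher face top edge z82 [-30.49211338  86.62624582]
```

```bash
cat >> m.py <<'E'
def delta(p,phi,q,phi2):
    c,s=np.cos(np.radians(phi)),np.sin(np.radians(phi));d=np.array(q,float)-np.array(p,float)
    print("tx %.1f ty %.1f tz %.1f spin %.1f len %.0f"%(d[0]*c+d[1]*s,d[0]*s-d[1]*c,-d[2],-((phi2-phi+180)%360-180),np.linalg.norm(d)))
A=-0.0289; JT=np.array([582.0,-39.1])
def jw(x,y): return np.array([JT[0]+x*np.cos(A)-y*np.sin(A),JT[1]+x*np.sin(A)+y*np.cos(A)])
E
python3 - <<'E'
from m import *
p=(153.573,-580.018,218.635)
delta(p,-75.17,(450,-250,230),-25.17)
print(jw(0,40),jw(0,185),jw(-8,240))
E
```

```text
tx -243.2 ty -371.0 tz -11.4 spin -50.0 len 444
[583.15583909   0.88329696] [587.34575579 145.82274845] [580.93837515 201.03094959]
```

Emit:
{"op": "send_rows", "data": {"series": [{"tx": -243,"ty": -371,"tz": -11,"spin": -50},{"tx": -243,"ty": -371,"tz": -11,"spin": -50},{"tx": -243,"ty": -371,"tz": -11,"spin": -50},{"tx": -243,"ty": -371,"tz": -11,"spin": -50},{"tx": -243,"ty": -371,"tz": -11,"spin": -50},{"tx": -243,"ty": -371,"tz": -11,"spin": -50},{"tx": -243,"ty": -371,"tz": -11,"spin": -50},{"tx": -243,"ty": -371,"tz": -11,"spin": -50},{"tx": -243,"ty": -371,"tz": -11,"spin": -50},{"tx": -243,"ty": -371,"tz": -11,"spin": -50},{"tx": -243,"ty": -371,"tz": -11,"spin": -50},{"tx": -243,"ty": -371,"tz": -11,"spin": -50}]}}

```text
schema error: expected keys tx, ty, tz, spin, grip
```

Emit:
{"op": "send_rows", "data": {"series": [{"tx": -243,"ty": -371,"tz": -11,"spin": -50,"grip": 93},{"tx": -243,"ty": -371,"tz": -11,"spin": -50,"grip": 93},{"tx": -243,"ty": -371,"tz": -11,"spin": -50,"grip": 93},{"tx": -243,"ty": -371,"tz": -11,"spin": -50,"grip": 93},{"tx": -243,"ty": -371,"tz": -11,"spin": -50,"grip": 93},{"tx": -243,"ty": -371,"tz": -11,"spin": -50,"grip": 93},{"tx": -243,"ty": -371,"tz": -11,"spin": -50,"grip": 93},{"tx": -243,"ty": -371,"tz": -11,"spin": -50,"grip": 93},{"tx": -243,"ty": -371,"tz": -11,"spin": -50,"grip": 93},{"tx": -243,"ty": -371,"tz": -11,"spin": -50,"grip": 93},{"tx": -243,"ty": -371,"tz": -11,"spin": -50,"grip": 93},{"tx": -243,"ty": -371,"tz": -11,"spin": -50,"grip": 93}]}}

```text
time_s: 1.1
tool_pos: [452.7, -246.0, 229.4]
eef_rot: [[0.907, -0.421, 0.001], [-0.421, -0.907, 0.002], [0.0, -0.002, -1.0]]
ft_force: [0.1, 0.7, 0.8]
grip_width: 93.0
```

Run:
```python
from m import *
from workcell import env
print(env.get_state()["tool_pos"],np.degrees(np.arctan2(*env.get_state()["eef_rot"][:2,0][::-1])))
delta((450,-250,229.6),-25.17,(527.5,395,180),25.4)
```

```text
[ 452.73584703 -245.97042083  229.42829325] -24.90098603053929
tx -204.2 ty -616.7 tz 49.6 spin -50.6 len 652
```

Emit:
{"op": "send_rows", "data": {"series": [{"tx": -204,"ty": -617,"tz": 0,"spin": -50,"grip": 93},{"tx": -204,"ty": -617,"tz": 0,"spin": -50,"grip": 93},{"tx": -204,"ty": -617,"tz": 0,"spin": -50,"grip": 93},{"tx": -204,"ty": -617,"tz": 0,"spin": -50,"grip": 93},{"tx": -204,"ty": -617,"tz": 0,"spin": -50,"grip": 93},{"tx": -204,"ty": -617,"tz": 0,"spin": -50,"grip": 93},{"tx": -204,"ty": -617,"tz": 0,"spin": -50,"grip": 93},{"tx": -204,"ty": -617,"tz": 0,"spin": -50,"grip": 93},{"tx": -204,"ty": -617,"tz": 0,"spin": -50,"grip": 93},{"tx": -204,"ty": -617,"tz": 0,"spin": -50,"grip": 93},{"tx": -204,"ty": -617,"tz": 0,"spin": -50,"grip": 93},{"tx": -204,"ty": -617,"tz": 0,"spin": -50,"grip": 93}]}}

```text
time_s: 2.1
tool_pos: [509.6, 247.9, 229.2]
eef_rot: [[0.908, 0.42, -0.0], [0.42, -0.908, -0.0], [-0.0, 0.0, -1.0]]
ft_force: [1.3, -0.3, 1.9]
grip_width: 93.1
```

Run:
```python
from m import *
from workcell import env
for i in range(1):
    env.snapshot("top")
s=env.get_state()
d=env.snapshot("top");cv2.imwrite("pics/t1.png",d["image"])
s=env.get_state();ph=np.degrees(np.arctan2(*s["eef_rot"][:2,0][::-1]));print(s["time_s"],s["tool_pos"],ph,s["joint_vel"].round(3))
delta(s["tool_pos"],ph,(527.5,419.7,100),25.4)
```

```text
2.2 [509.04838006 251.10416231 228.42869963] 25.116349651546408 [-0.08  -0.045  0.047 -0.042  0.018 -0.079]
tx 88.3 ty -144.8 tz 128.4 spin -0.3 len 213
```

Emit:
{"op": "send_rows", "data": {"series": [{"tx": 88,"ty": -145,"tz": 70,"spin": 0,"grip": 93},{"tx": 88,"ty": -145,"tz": 70,"spin": 0,"grip": 93},{"tx": 88,"ty": -145,"tz": 70,"spin": 0,"grip": 93},{"tx": 88,"ty": -145,"tz": 70,"spin": 0,"grip": 93},{"tx": 88,"ty": -145,"tz": 70,"spin": 0,"grip": 93},{"tx": 88,"ty": -145,"tz": 70,"spin": 0,"grip": 93},{"tx": 88,"ty": -145,"tz": 70,"spin": 0,"grip": 93},{"tx": 88,"ty": -145,"tz": 70,"spin": 0,"grip": 93},{"tx": 88,"ty": -145,"tz": 70,"spin": 0,"grip": 93},{"tx": 88,"ty": -145,"tz": 70,"spin": 0,"grip": 93}]}}

```text
time_s: 3.03
tool_pos: [529.8, 413.6, 160.9]
eef_rot: [[0.908, 0.418, 0.001], [0.418, -0.908, 0.001], [0.002, -0.0, -1.0]]
ft_force: [-0.2, -0.3, 0.9]
grip_width: 93.0
```

```bash
cat > st.py <<'E'
from m import *
from workcell import env
s=env.get_state();ph=np.degrees(np.arctan2(*s["eef_rot"][:2,0][::-1]));P=s["tool_pos"]
print(s["time_s"],P.round(2),"phi",ph.round(2),"F",s["ft_force"].round(2),"w",s["grip_width"])
E
python3 - <<'E'
from st import *
for n in("top","scene"):
    d=env.snapshot(n);cv2.imwrite(f"pics/{n}1.png",d["image"])
s=env.get_state();P=s["tool_pos"];print(P)
delta(P,ph,(527.5,419.7,25),25.4)
E
```

```text
3.0333 [529.76 413.58 160.93] phi 24.73 F [-0.22 -0.28  0.87] w 92.9650924606493
[529.50868901 413.94031334 160.69781578]
tx 0.6 ty -6.1 tz 135.7 spin -0.7 len 136
```

View pics/scene1.png

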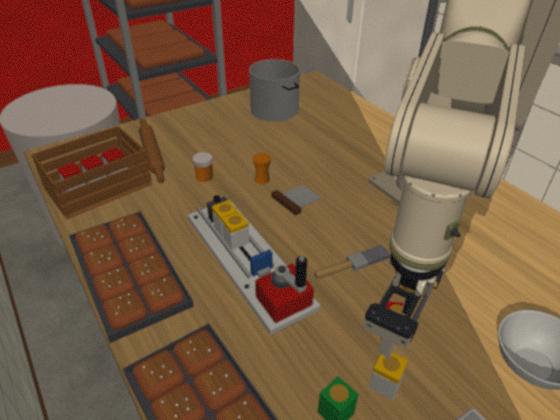

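View pics/top1.png

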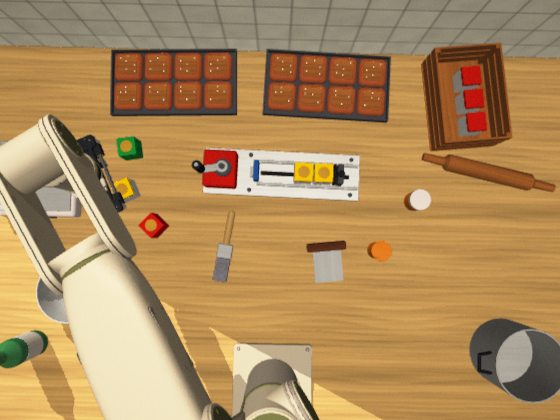

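Emit:
{"op": "send_rows", "data": {"series": [{"tx": 0,"ty": -6,"tz": 35,"spin": -0.5,"grip": 93},{"tx": 0,"ty": -6,"tz": 65,"spin": -0.5,"grip": 93},{"tx": 0,"ty": -6,"tz": 90,"spin": -0.5,"grip": 93},{"tx": 0,"ty": -6,"tz": 110,"spin": -0.5,"grip": 93},{"tx": 0,"ty": -6,"tz": 125,"spin": -0.5,"grip": 93},{"tx": 0,"ty": -6,"tz": 132,"spin": -0.5,"grip": 93},{"tx": 0,"ty": -6,"tz": 135,"spin": -0.5,"grip": 93},{"tx": 0,"ty": -6,"tz": 135,"spin": -0.5,"grip": 93},{"tx": 0,"ty": -6,"tz": 135,"spin": -0.5,"grip": 93}]}}

```text
time_s: 3.88
tool_pos: [527.4, 420.8, 26.3]
eef_rot: [[0.904, 0.428, 0.002], [0.428, -0.904, 0.001], [0.002, -0.0, -1.0]]
ft_force: [0.3, -0.1, 1.2]
grip_width: 92.8
```

Run:
```python
from st import *
d=env.snapshot("scene");cv2.imwrite("pics/s2.png",cv2.resize(d["image"][220:420,280:480],None,fx=3,fy=3,interpolation=cv2.INTER_CUBIC))
```

```text
3.8833 [527.36 420.82  26.32] phi 25.32 F [ 0.3  -0.05  1.16] w 92.8384090415058
```

View pics/s2.png

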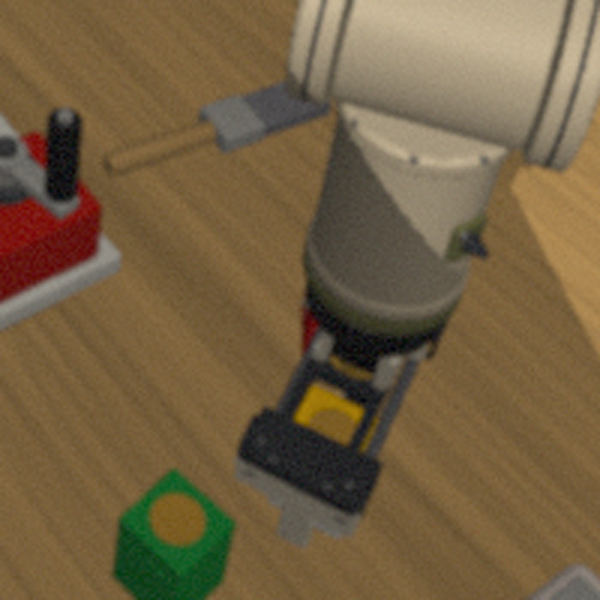

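The tin sits between the open fingers (yellow lid around crop 335,415). Closing.

Emit:
{"op": "send_rows", "data": {"series": [{"tx": 0,"ty": 0,"tz": 0,"spin": 0,"grip": 40},{"tx": 0,"ty": 0,"tz": 0,"spin": 0,"grip": 40},{"tx": 0,"ty": 0,"tz": 0,"spin": 0,"grip": 40},{"tx": 0,"ty": 0,"tz": 0,"spin": 0,"grip": 40},{"tx": 0,"ty": 0,"tz": 0,"spin": 0,"grip": 40},{"tx": 0,"ty": 0,"tz": 0,"spin": 0,"grip": 40},{"tx": 0,"ty": 0,"tz": 0,"spin": 0,"grip": 40},{"tx": 0,"ty": 0,"tz": 0,"spin": 0,"grip": 40}], "squeeze": 20}}

```text
time_s: 4.6
tool_pos: [526.3, 420.2, 24.6]
eef_rot: [[0.904, 0.428, -0.0], [0.428, -0.904, -0.0], [-0.0, 0.0, -1.0]]
ft_force: [-0.9, 0.5, -0.3]
grip_width: 49.9
```

Run:
```python
from st import *
delta(P,ph,(505,400,210),25.4)
```

```text
4.6 [526.29 420.22  24.62] phi 25.33 F [-0.91  0.47 -0.25] w 49.886488466381735
tx -27.9 ty 9.2 tz -185.4 spin -0.1 len 188
```

Emit:
{"op": "send_rows", "data": {"series": [{"tx": 0,"ty": 0,"tz": -10,"spin": 0,"grip": 40},{"tx": 0,"ty": 0,"tz": -30,"spin": 0,"grip": 40},{"tx": 0,"ty": 0,"tz": -60,"spin": 0,"grip": 40},{"tx": 0,"ty": 0,"tz": -95,"spin": 0,"grip": 40},{"tx": 0,"ty": 0,"tz": -130,"spin": 0,"grip": 40},{"tx": 0,"ty": 0,"tz": -165,"spin": 0,"grip": 40},{"tx": 0,"ty": 0,"tz": -190,"spin": 0,"grip": 40},{"tx": 0,"ty": 0,"tz": -208,"spin": 0,"grip": 40},{"tx": 0,"ty": 0,"tz": -215,"spin": 0,"grip": 40},{"tx": 0,"ty": 0,"tz": -215,"spin": 0,"grip": 40},{"tx": 0,"ty": 0,"tz": -215,"spin": 0,"grip": 40}]}}

```text
time_s: 5.52
tool_pos: [526.2, 420.1, 238.9]
eef_rot: [[0.904, 0.428, -0.001], [0.428, -0.904, -0.0], [-0.001, 0.0, -1.0]]
ft_force: [0.0, 0.1, -1.9]
grip_width: 49.6
```

Run:
```python
from st import *
delta(P,ph,(*jw(0,40),240),-1.66)
delta(P,ph,(*jw(0,40),240),178.34)
print(s["q"])
```

```text
5.5167 [526.16 420.08 238.94] phi 25.33 F [ 0.04  0.07 -1.88] w 49.551809998344474
tx -127.8 ty 403.3 tz -1.1 spin 27.0 len 423
tx -127.8 ty 403.3 tz -1.1 spin -153.0 len 423
[5.97625395e-01 3.23016210e-01 1.22992781e+00 2.38326286e-05
 1.58927088e+00 1.55590040e-01]
```

Emit:
{"op": "send_rows", "data": {"series": [{"tx": -6,"ty": 19,"tz": 0,"spin": 1.3,"grip": 40},{"tx": -15,"ty": 48,"tz": 0,"spin": 3.2,"grip": 40},{"tx": -26,"ty": 82,"tz": 0,"spin": 5.5,"grip": 40},{"tx": -37,"ty": 117,"tz": 0,"spin": 7.8,"grip": 40},{"tx": -49,"ty": 155,"tz": 0,"spin": 10.4,"grip": 40},{"tx": -61,"ty": 193,"tz": 0,"spin": 13,"grip": 40},{"tx": -73,"ty": 231,"tz": 0,"spin": 15.5,"grip": 40},{"tx": -85,"ty": 268,"tz": 0,"spin": 18,"grip": 40},{"tx": -96,"ty": 303,"tz": 0,"spin": 20.3,"grip": 40},{"tx": -107,"ty": 337,"tz": 0,"spin": 22.6,"grip": 40},{"tx": -116,"ty": 366,"tz": 0,"spin": 24.5,"grip": 40},{"tx": -123,"ty": 388,"tz": 0,"spin": 26,"grip": 40}]}}

```text
time_s: 6.52
tool_pos: [579.9, 14.2, 236.8]
eef_rot: [[1.0, -0.015, -0.004], [-0.015, -1.0, -0.0], [-0.004, 0.0, -1.0]]
ft_force: [0.1, 0.2, -1.0]
grip_width: 50.0
```

Emit:
{"op": "send_rows", "data": {"series": [{"tx": -1.5,"ty": 10,"tz": 0,"spin": 0.6,"grip": 40},{"tx": -2,"ty": 15,"tz": 0,"spin": 1,"grip": 40},{"tx": -2,"ty": 15,"tz": 0,"spin": 1,"grip": 40},{"tx": -2,"ty": 15,"tz": 0,"spin": 1,"grip": 40}]}}

```text
time_s: 6.85
tool_pos: [578.4, 2.9, 238.7]
eef_rot: [[1.0, -0.028, -0.001], [-0.028, -1.0, 0.001], [-0.001, -0.001, -1.0]]
ft_force: [0.1, -0.3, -1.4]
grip_width: 49.8
```

Run:
```python
from st import *
delta(P,ph,(*jw(0,40),120),-1.66)
for n in("top","scene"):
    d=env.snapshot(n);cv2.imwrite(f"pics/{n}3.png",d["image"]);pickle.dump(d,open(f"{n}3.pkl","wb"))
```

```text
6.85 [578.44   2.92 238.74] phi -1.62 F [ 0.06 -0.25 -1.37] w 49.83250986446629
tx 4.8 ty 1.9 tz 118.7 spin 0.0 len 119
```

View pics/scene3.png

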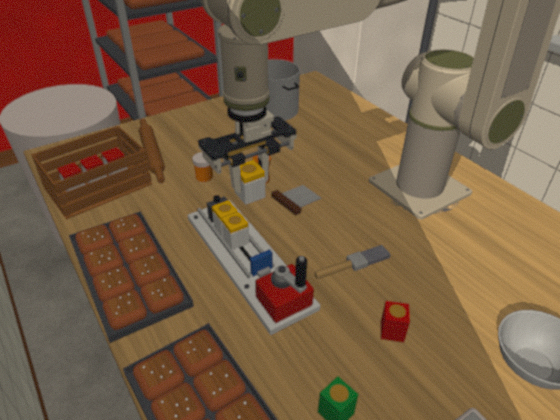

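View pics/top3.png

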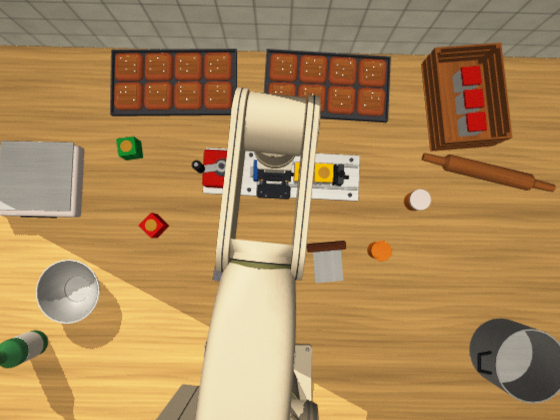

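Emit:
{"op": "send_rows", "data": {"series": [{"tx": 4,"ty": 2,"tz": 15,"spin": 0,"grip": 40},{"tx": 5,"ty": 2,"tz": 40,"spin": 0,"grip": 40},{"tx": 5,"ty": 2,"tz": 70,"spin": 0,"grip": 40},{"tx": 5,"ty": 2,"tz": 98,"spin": 0,"grip": 40},{"tx": 5,"ty": 2,"tz": 118,"spin": 0,"grip": 40},{"tx": 5,"ty": 2,"tz": 130,"spin": 0,"grip": 40},{"tx": 5,"ty": 2,"tz": 135,"spin": 0,"grip": 40},{"tx": 5,"ty": 2,"tz": 135,"spin": 0,"grip": 40},{"tx": 5,"ty": 2,"tz": 135,"spin": 0,"grip": 40}]}}

```text
time_s: 7.7
tool_pos: [584.7, 0.2, 105.9]
eef_rot: [[1.0, -0.029, 0.002], [-0.029, -1.0, -0.0], [0.002, 0.0, -1.0]]
ft_force: [0.4, -0.4, -1.2]
grip_width: 49.7
```

Run:
```python
from st import *
delta(P,ph,(*jw(0,40),46),-1.66)
for n in("top","scene"):
    d=env.snapshot(n);cv2.imwrite(f"pics/{n}4.png",d["image"]);pickle.dump(d,open(f"{n}4.pkl","wb"))
cv2.imwrite("pics/s4.png",cv2.resize(d["image"][150:300,180:330],None,fx=4,fy=4,interpolation=cv2.INTER_CUBIC))
```

```text
7.7 [5.8474e+02 1.6000e-01 1.0591e+02] phi -1.64 F [ 0.42 -0.43 -1.17] w 49.69300671915735
tx -1.6 ty -0.7 tz 59.9 spin 0.0 len 60
```

View pics/s4.png

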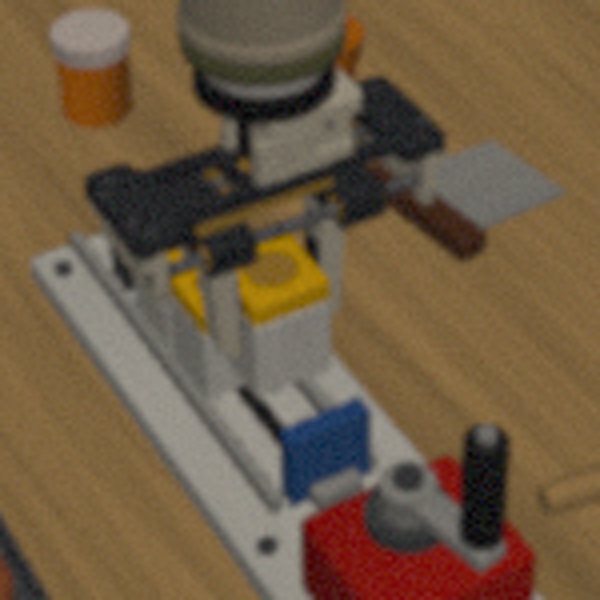

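Run:
```python
from m import *
S=load("scene4.pkl")
R=np.array([[np.cos(A),-np.sin(A)],[np.sin(A),np.cos(A)]])
toj=lambda P:(R.T@(P[:2]-JT)).round(1)
s=lambda u,v:(180+u/4,150+v/4)
for n,c,z in(("tin bot",(250,390),81),("tin bot",(332,357),81),("lid",(250,322),151),("lid",(328,285),151),("push",(283,432),82),("push",(368,400),82)): print(n,toj(onz(S,s(*c),z)))
```

```text
tin bot [25.3 52.9]
tin bot [-29.3  53.5]
lid [31.6 71. ]
lid [-20.4  66.5]
push [25.9 93.4]
push [-28.3  96.3]
```

Emit:
{"op": "send_rows", "data": {"series": [{"tx": -1.5,"ty": 0,"tz": 8,"spin": 0,"grip": 40},{"tx": -1.5,"ty": 0,"tz": 20,"spin": 0,"grip": 40},{"tx": -1.5,"ty": 0,"tz": 32,"spin": 0,"grip": 40},{"tx": -1.5,"ty": 0,"tz": 40,"spin": 0,"grip": 40},{"tx": -1.5,"ty": 0,"tz": 43,"spin": 0,"grip": 40},{"tx": -1.5,"ty": 0,"tz": 43,"spin": 0,"grip": 40},{"tx": -1.5,"ty": 0,"tz": 43,"spin": 0,"grip": 40},{"tx": -1.5,"ty": 0,"tz": 43,"spin": 0,"grip": 40}]}}

```text
time_s: 8.47
tool_pos: [582.8, -0.2, 62.0]
eef_rot: [[1.0, -0.029, 0.001], [-0.029, -1.0, -0.0], [0.001, -0.0, -1.0]]
ft_force: [-0.1, 0.1, -0.3]
grip_width: 49.7
```

Run:
```python
from st import *
delta(P,ph,(*jw(0,40),46),-1.66)
for n in("top","scene"):
    d=env.snapshot(n);cv2.imwrite(f"pics/{n}5.png",d["image"]);pickle.dump(d,open(f"{n}5.pkl","wb"))
cv2.imwrite("pics/s5.png",cv2.resize(d["image"][190:290,190:290],None,fx=6,fy=6,interpolation=cv2.INTER_CUBIC))
```

```text
8.4667 [ 5.8284e+02 -2.0000e-01  6.2040e+01] phi -1.68 F [-0.06  0.08 -0.29] w 49.683152483720704
tx 0.3 ty -1.1 tz 16.0 spin -0.0 len 16
```

View pics/s5.png

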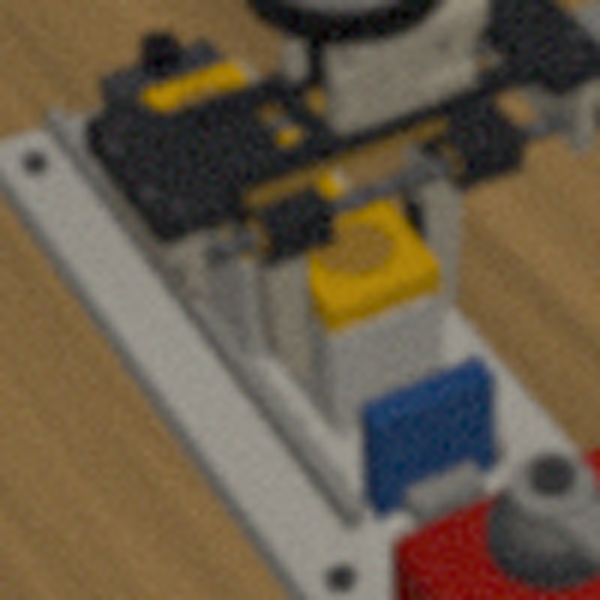

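Emit:
{"op": "send_rows", "data": {"series": [{"tx": 0,"ty": 0,"tz": 4,"spin": 0,"grip": 40},{"tx": 0,"ty": 0,"tz": 8,"spin": 0,"grip": 40},{"tx": 0,"ty": 0,"tz": 11,"spin": 0,"grip": 40},{"tx": 0,"ty": 0,"tz": 11,"spin": 0,"grip": 40},{"tx": 0,"ty": 0,"tz": 11,"spin": 0,"grip": 40}]}}

```text
time_s: 8.98
tool_pos: [582.0, -0.1, 50.1]
eef_rot: [[1.0, -0.029, -0.001], [-0.029, -1.0, 0.0], [-0.001, -0.0, -1.0]]
ft_force: [-0.5, 0.2, -0.5]
grip_width: 49.8
```

```bash
python3 st.py
```

```text
8.9833 [ 5.8202e+02 -1.4000e-01  5.0120e+01] phi -1.67 F [-0.47  0.22 -0.49] w 49.77104728160666
```

Emit:
{"op": "send_rows", "data": {"series": [{"tx": 0,"ty": 0,"tz": 2,"spin": 0,"grip": 40},{"tx": 0,"ty": 0,"tz": 4,"spin": 0,"grip": 40},{"tx": 0,"ty": 0,"tz": 5,"spin": 0,"grip": 40},{"tx": 0,"ty": 0,"tz": 6,"spin": 0,"grip": 40},{"tx": 0,"ty": 0,"tz": 6,"spin": 0,"grip": 40},{"tx": 0,"ty": 0,"tz": 6,"spin": 0,"grip": 40}]}}

```text
time_s: 9.48
tool_pos: [582.5, -0.2, 44.6]
eef_rot: [[1.0, -0.029, 0.0], [-0.029, -1.0, 0.0], [0.0, -0.0, -1.0]]
ft_force: [0.3, -0.4, -1.2]
grip_width: 49.8
```

```bash
python3 st.py
```

```text
9.4833 [ 5.8247e+02 -1.7000e-01  4.4640e+01] phi -1.67 F [ 0.29 -0.4  -1.19] w 49.801976532915035
```

Emit:
{"op": "send_rows", "data": {"series": [{"tx": 0,"ty": 0,"tz": 1,"spin": 0,"grip": 40},{"tx": 0,"ty": 0,"tz": 1,"spin": 0,"grip": 40},{"tx": 0,"ty": 0,"tz": 1,"spin": 0,"grip": 40}]}}

```text
time_s: 9.73
tool_pos: [582.6, -0.2, 44.5]
eef_rot: [[1.0, -0.029, 0.0], [-0.029, -1.0, -0.0], [0.0, 0.0, -1.0]]
ft_force: [-3.1, 0.3, 6.7]
grip_width: 49.8
```

Emit:
{"op": "send_rows", "data": {"series": [{"tx": 0,"ty": 0,"tz": 0,"spin": 0,"grip": 52},{"tx": 0,"ty": 0,"tz": 0,"spin": 0,"grip": 56},{"tx": 0,"ty": 0,"tz": 0,"spin": 0,"grip": 62},{"tx": 0,"ty": 0,"tz": 0,"spin": 0,"grip": 70},{"tx": 0,"ty": 0,"tz": 0,"spin": 0,"grip": 76},{"tx": 0,"ty": 0,"tz": 0,"spin": 0,"grip": 76}]}}

```text
time_s: 10.23
tool_pos: [582.4, -0.2, 43.6]
eef_rot: [[1.0, -0.029, -0.0], [-0.029, -1.0, -0.0], [-0.0, 0.0, -1.0]]
ft_force: [0.5, -1.0, -0.4]
grip_width: 74.9
```

Run:
```python
from st import *
d=env.snapshot("scene")
cv2.imwrite("pics/s6.png",cv2.resize(d["image"][190:290,190:290],None,fx=6,fy=6,interpolation=cv2.INTER_CUBIC))
```

```text
10.2333 [ 5.8242e+02 -1.7000e-01  4.3570e+01] phi -1.67 F [ 0.5  -1.02 -0.42] w 74.9450176086822
```

View pics/s6.png

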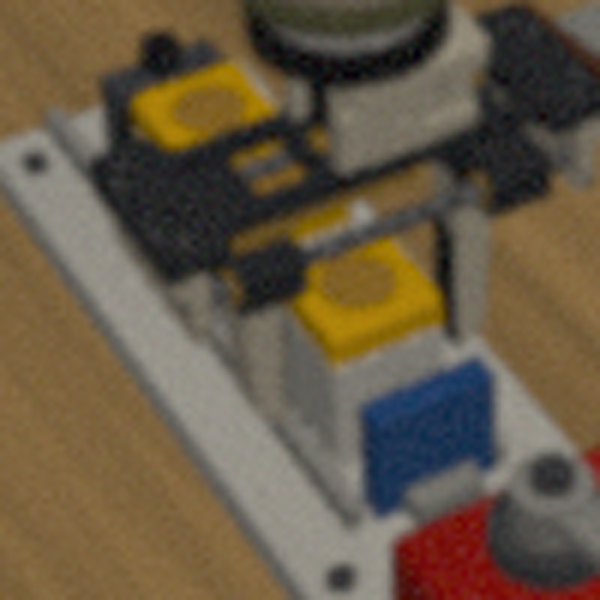

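Emit:
{"op": "send_rows", "data": {"series": [{"tx": 0,"ty": 0,"tz": -8,"spin": 0,"grip": 76},{"tx": 0,"ty": 0,"tz": -25,"spin": 0,"grip": 76},{"tx": 0,"ty": 0,"tz": -55,"spin": 0,"grip": 76},{"tx": 0,"ty": 0,"tz": -95,"spin": 0,"grip": 76},{"tx": 0,"ty": 0,"tz": -135,"spin": 0,"grip": 76},{"tx": 0,"ty": 0,"tz": -170,"spin": 0,"grip": 76},{"tx": 0,"ty": 0,"tz": -190,"spin": 0,"grip": 76},{"tx": 0,"ty": 0,"tz": -197,"spin": 0,"grip": 76},{"tx": 0,"ty": 0,"tz": -197,"spin": 0,"grip": 76}]}}

```text
time_s: 11.03
tool_pos: [583.7, -0.3, 243.6]
eef_rot: [[1.0, -0.029, 0.005], [-0.029, -1.0, -0.0], [0.005, 0.0, -1.0]]
ft_force: [0.2, 0.3, 0.3]
grip_width: 75.8
```

Run:
```python
from st import *
print(s["q"])
delta(P,ph,(*jw(-9,239.5),240),-1.66)
for n in("top","scene"):
    d=env.snapshot(n);cv2.imwrite(f"pics/{n}7.png",d["image"]);pickle.dump(d,open(f"{n}7.pkl","wb"))
cv2.imwrite("pics/s7.png",cv2.resize(d["image"][190:320,190:320],None,fx=4.6,fy=4.6,interpolation=cv2.INTER_CUBIC))
```

```text
11.0333 [ 5.8374e+02 -2.9000e-01  2.4356e+02] phi -1.67 F [0.17 0.25 0.26] w 75.78638324001686
[-8.83192320e-02  7.23615963e-02  1.50497277e+00  4.81987373e-06
  1.55943709e+00 -5.91638167e-02]
tx -9.7 ty -200.7 tz 3.6 spin -0.0 len 201
```

View pics/s7.png

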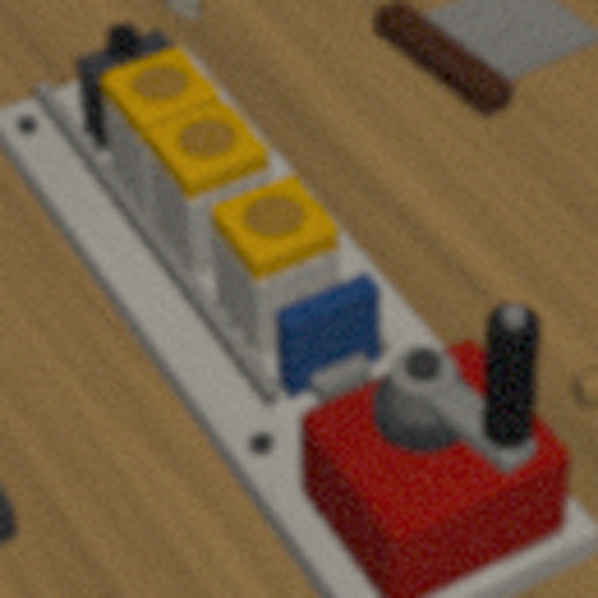

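Emit:
{"op": "send_rows", "data": {"series": [{"tx": -1,"ty": -20,"tz": 0,"spin": 0,"grip": 76},{"tx": -3,"ty": -55,"tz": 0,"spin": 0,"grip": 76},{"tx": -5,"ty": -95,"tz": 0,"spin": 0,"grip": 76},{"tx": -7,"ty": -135,"tz": 0,"spin": 0,"grip": 76},{"tx": -9,"ty": -170,"tz": 0,"spin": 0,"grip": 76},{"tx": -10,"ty": -192,"tz": 0,"spin": 0,"grip": 76},{"tx": -10,"ty": -201,"tz": 0,"spin": 0,"grip": 76},{"tx": -10,"ty": -201,"tz": 0,"spin": 0,"grip": 76},{"tx": -10,"ty": -201,"tz": 0,"spin": 0,"grip": 76},{"tx": -10,"ty": -201,"tz": 0,"spin": 0,"grip": 76}]}}

```text
time_s: 11.97
tool_pos: [578.1, 199.5, 239.5]
eef_rot: [[1.0, -0.03, -0.002], [-0.03, -1.0, -0.001], [-0.002, 0.001, -1.0]]
ft_force: [0.0, 0.0, -0.3]
grip_width: 76.4
```

Run:
```python
from st import *
delta(P,ph,(*jw(-9,239.5),136),-1.66)
S=load("scene7.pkl");T=load("top0.pkl")
toj=lambda P:(np.array([[np.cos(A),np.sin(A)],[-np.sin(A),np.cos(A)]])@(P[:2]-JT)).round(1)
s7=lambda u,v:(190+u/4.6,190+v/4.6)
print(toj(onz(S,s7(513,318),185)))
```

```text
11.9667 [578.08 199.53 239.46] phi -1.73 F [ 0.    0.03 -0.34] w 76.35844956131241
tx 1.8 ty -1.1 tz 103.5 spin -0.1 len 103
[-10.6 238. ]
```

Emit:
{"op": "send_rows", "data": {"series": [{"tx": 1,"ty": -1,"tz": 15,"spin": 0,"grip": 76},{"tx": 1,"ty": -1,"tz": 35,"spin": 0,"grip": 76},{"tx": 1,"ty": -1,"tz": 60,"spin": 0,"grip": 76},{"tx": 1,"ty": -1,"tz": 82,"spin": 0,"grip": 76},{"tx": 1,"ty": -1,"tz": 96,"spin": 0,"grip": 76},{"tx": 1,"ty": -1,"tz": 103,"spin": 0,"grip": 76},{"tx": 1,"ty": -1,"tz": 103,"spin": 0,"grip": 76},{"tx": 1,"ty": -1,"tz": 103,"spin": 0,"grip": 76},{"tx": 1,"ty": -1,"tz": 103,"spin": 0,"grip": 76}]}}

```text
time_s: 12.72
tool_pos: [580.4, 202.0, 139.5]
eef_rot: [[1.0, -0.03, 0.002], [-0.03, -1.0, 0.001], [0.002, -0.001, -1.0]]
ft_force: [0.4, 0.2, -0.8]
grip_width: 75.9
```

Run:
```python
from st import *
for n in("top","scene"):
    d=env.snapshot(n);cv2.imwrite(f"pics/{n}8.png",d["image"]);pickle.dump(d,open(f"{n}8.pkl","wb"))
cv2.imwrite("pics/s8.png",cv2.resize(d["image"][190:320,210:340],None,fx=4.6,fy=4.6,interpolation=cv2.INTER_CUBIC))
```

```text
12.7167 [580.44 201.99 139.47] phi -1.69 F [ 0.35  0.18 -0.8 ] w 75.93640166194355
```

View pics/s8.png

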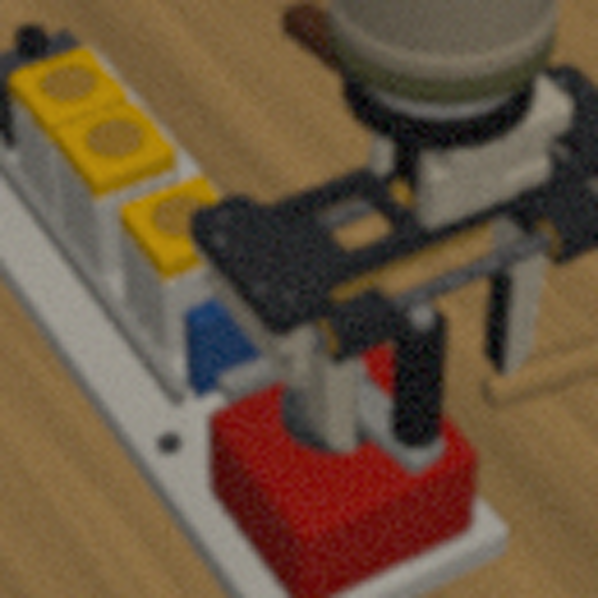

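Emit:
{"op": "send_rows", "data": {"series": [{"tx": 0,"ty": 0,"tz": 2,"spin": 0,"grip": 40},{"tx": 0,"ty": 0,"tz": 2,"spin": 0,"grip": 32},{"tx": 0,"ty": 0,"tz": 2,"spin": 0,"grip": 28},{"tx": 0,"ty": 0,"tz": 2,"spin": 0,"grip": 26},{"tx": 0,"ty": 0,"tz": 2,"spin": 0,"grip": 18},{"tx": 0,"ty": 0,"tz": 2,"spin": 0,"grip": 18},{"tx": 0,"ty": 0,"tz": 2,"spin": 0,"grip": 18},{"tx": 0,"ty": 0,"tz": 2,"spin": 0,"grip": 18}], "squeeze": 40}}

```text
time_s: 13.48
tool_pos: [579.3, 202.0, 135.6]
eef_rot: [[1.0, -0.029, -0.0], [-0.029, -1.0, -0.0], [-0.0, 0.0, -1.0]]
ft_force: [0.6, -0.1, 0.1]
grip_width: 27.2
```

Run:
```python
from st import *
toj=lambda P:(np.array([[np.cos(A),np.sin(A)],[-np.sin(A),np.cos(A)]])@(P[:2]-JT)).round(1)
print(toj(P),np.hypot(*(toj(P)-[0,185])))
```

```text
13.4833 [579.3  202.   135.63] phi -1.67 F [ 0.6  -0.14  0.05] w 27.241752070541025
[ -9.7 240.9] 56.73535053209772
```

Not yet fully closed; wait a bit.

Emit:
{"op": "send_rows", "data": {"series": [{"tx": 0,"ty": 0,"tz": 0,"spin": 0,"grip": 18},{"tx": 0,"ty": 0,"tz": 0,"spin": 0,"grip": 18},{"tx": 0,"ty": 0,"tz": 0,"spin": 0,"grip": 18},{"tx": 0,"ty": 0,"tz": 0,"spin": 0,"grip": 18},{"tx": 0,"ty": 0,"tz": 0,"spin": 0,"grip": 18}]}}

```text
time_s: 13.9
tool_pos: [579.4, 202.0, 135.6]
eef_rot: [[1.0, -0.029, 0.0], [-0.029, -1.0, 0.0], [0.0, -0.0, -1.0]]
ft_force: [1.3, -0.3, -0.5]
grip_width: 23.2
```

Run:
```python
from st import *
toj=lambda P:(np.array([[np.cos(A),np.sin(A)],[-np.sin(A),np.cos(A)]])@(P[:2]-JT)).round(1)
print(toj(P),np.hypot(*(toj(P)-[0,185])))
```

```text
13.9 [579.42 201.99 135.64] phi -1.67 F [ 1.34 -0.35 -0.47] w 23.195692768948547
[ -9.5 240.9] 56.701499098348364
```

```bash
cat > arc.py <<'E'
import sys,numpy as np
th0,step,n=map(float,sys.argv[1:4]);r=float(sys.argv[4]) if len(sys.argv)>4 else 55
for i in range(1,int(n)+1):
    th=th0+step*i
    print("%.2f: tx %.1f ty %.1f"%(th,-r*(np.cos(th)-np.cos(th0)),-r*(np.sin(th)-np.sin(th0))))
E
cat > f.py <<'E'
import sys
from st import *
th=float(sys.argv[1])
c,sn=np.cos(A),np.sin(A);F=s["ft_force"];fj=np.array([c*F[0]+sn*F[1],-sn*F[0]+c*F[1]])
d=P[:2]-JT;pj=np.array([c*d[0]+sn*d[1],-sn*d[0]+c*d[1]])
er=np.array([-np.cos(th),np.sin(th)]);et=np.array([np.sin(th),np.cos(th)])
v=pj-[0,185];thm=np.arctan2(v[1],-v[0])
print("jig pos",pj.round(1),"r",np.hypot(*v).round(1),"th_meas",thm.round(3),"Ft(resist)",(-fj@et).round(2),"Frad",(fj@er).round(2),"q6",s["q"][[3,4,5]].round(2))
E
python3 arc.py 1.4 0.1 6; python3 f.py 1.4
```

```text
1.50: tx 5.5 ty -0.7
1.60: tx 11.0 ty -0.8
1.70: tx 16.4 ty -0.3
1.80: tx 21.8 ty 0.6
1.90: tx 27.1 ty 2.2
2.00: tx 32.2 ty 4.2
13.9 [579.42 201.99 135.64] phi -1.67 F [ 1.34 -0.35 -0.47] w 23.195692768948547
jig pos [ -9.5 240.9] r 56.7 th_meas 1.402 Ft(resist) -1.28 Frad -0.53 q6 [-0.    1.38  0.28]
```

Emit:
{"op": "send_rows", "data": {"series": [{"tx": 5.5,"ty": -0.7,"tz": 0,"spin": 0,"grip": 18},{"tx": 11,"ty": -0.8,"tz": 0,"spin": 0,"grip": 18},{"tx": 16.4,"ty": -0.3,"tz": 0,"spin": 0,"grip": 18},{"tx": 21.8,"ty": 0.6,"tz": 0,"spin": 0,"grip": 18},{"tx": 27.1,"ty": 2.2,"tz": 0,"spin": 0,"grip": 18},{"tx": 32.2,"ty": 4.2,"tz": 0,"spin": 0,"grip": 18}]}}

```text
time_s: 14.4
tool_pos: [612.2, 197.5, 135.7]
eef_rot: [[1.0, -0.029, 0.001], [-0.029, -1.0, 0.001], [0.0, -0.001, -1.0]]
ft_force: [-0.3, 4.8, 0.2]
grip_width: 23.5
```

```bash
python3 f.py 2.0; python3 arc.py 2.0 0.15 8
```

```text
14.4 [612.22 197.47 135.67] phi -1.65 F [-0.34  4.82  0.16] w 23.480563417195114
jig pos [ 23.4 237.3] r 57.3 th_meas 1.991 Ft(resist) 2.43 Frad 4.17 q6 [0.   1.39 0.26]
2.15: tx 7.2 ty 4.0
2.30: tx 13.8 ty 9.0
2.45: tx 19.5 ty 14.9
2.60: tx 24.2 ty 21.7
2.75: tx 27.9 ty 29.0
2.90: tx 30.5 ty 36.9
3.05: tx 31.9 ty 45.0
3.20: tx 32.0 ty 53.2
```

Emit:
{"op": "send_rows", "data": {"series": [{"tx": 7.2,"ty": 4,"tz": 0,"spin": 0,"grip": 18},{"tx": 13.8,"ty": 9,"tz": 0,"spin": 0,"grip": 18},{"tx": 19.5,"ty": 14.9,"tz": 0,"spin": 0,"grip": 18},{"tx": 24.2,"ty": 21.7,"tz": 0,"spin": 0,"grip": 18},{"tx": 27.9,"ty": 29,"tz": 0,"spin": 0,"grip": 18},{"tx": 30.5,"ty": 36.9,"tz": 0,"spin": 0,"grip": 18},{"tx": 31.9,"ty": 45,"tz": 0,"spin": 0,"grip": 18},{"tx": 32,"ty": 53.2,"tz": 0,"spin": 0,"grip": 18}]}}

```text
time_s: 15.07
tool_pos: [643.5, 142.2, 135.7]
eef_rot: [[1.0, -0.029, 0.003], [-0.029, -1.0, 0.0], [0.002, -0.0, -1.0]]
ft_force: [2.8, 2.4, -1.0]
grip_width: 23.2
```

```bash
python3 f.py 3.2; python3 arc.py 3.2 0.15 10
```

```text
15.0667 [643.52 142.25 135.7 ] phi -1.68 F [ 2.79  2.4  -0.99] w 23.24251362048235
jig pos [ 56.3 183. ] r 56.3 th_meas -3.107 Ft(resist) 2.64 Frad 2.57 q6 [-0.    1.4   0.17]
3.35: tx -1.1 ty 8.2
3.50: tx -3.4 ty 16.1
3.65: tx -6.9 ty 23.6
3.80: tx -11.4 ty 30.4
3.95: tx -16.9 ty 36.6
4.10: tx -23.3 ty 41.8
4.25: tx -30.4 ty 46.0
4.40: tx -38.0 ty 49.1
4.55: tx -46.0 ty 51.1
4.70: tx -54.2 ty 51.8
```

Emit:
{"op": "send_rows", "data": {"series": [{"tx": -1.1,"ty": 8.2,"tz": 0,"spin": 0,"grip": 18},{"tx": -3.4,"ty": 16.1,"tz": 0,"spin": 0,"grip": 18},{"tx": -6.9,"ty": 23.6,"tz": 0,"spin": 0,"grip": 18},{"tx": -11.4,"ty": 30.4,"tz": 0,"spin": 0,"grip": 18},{"tx": -16.9,"ty": 36.6,"tz": 0,"spin": 0,"grip": 18},{"tx": -23.3,"ty": 41.8,"tz": 0,"spin": 0,"grip": 18},{"tx": -30.4,"ty": 46,"tz": 0,"spin": 0,"grip": 18},{"tx": -38,"ty": 49.1,"tz": 0,"spin": 0,"grip": 18},{"tx": -46,"ty": 51.1,"tz": 0,"spin": 0,"grip": 18},{"tx": -54.2,"ty": 51.8,"tz": 0,"spin": 0,"grip": 18}]}}

```text
time_s: 15.9
tool_pos: [585.1, 92.8, 135.6]
eef_rot: [[1.0, -0.029, -0.0], [-0.029, -1.0, 0.001], [-0.0, -0.001, -1.0]]
ft_force: [3.3, 4.5, -1.1]
grip_width: 23.5
```

```bash
python3 f.py 4.7; python3 arc.py 4.7 0.12 10
python3 - <<'E'
from st import *
d=env.snapshot("scene");cv2.imwrite("pics/s9.png",d["image"])
E
```

```text
15.9 [585.12  92.82 135.63] phi -1.67 F [ 3.28  4.48 -1.12] w 23.491822493150472
jig pos [ -0.7 132. ] r 53.0 th_meas -1.558 Ft(resist) 3.21 Frad -4.53 q6 [0.   1.37 0.1 ]
4.82: tx -6.6 ty -0.3
4.94: tx -13.1 ty -1.4
5.06: tx -19.4 ty -3.3
5.18: tx -25.5 ty -5.9
5.30: tx -31.2 ty -9.2
5.42: tx -36.4 ty -13.2
5.54: tx -41.2 ty -17.8
5.66: tx -45.3 ty -22.9
5.78: tx -48.9 ty -28.5
5.90: tx -51.7 ty -34.4
15.9 [585.12  92.82 135.63] phi -1.67 F [ 3.28  4.48 -1.12] w 23.491822493150472
```

View pics/s9.png

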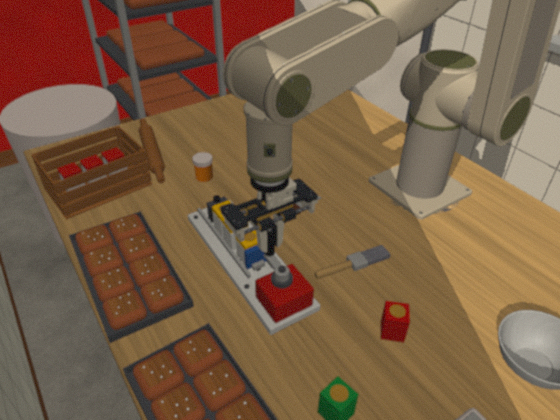

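Emit:
{"op": "send_rows", "data": {"series": [{"tx": -6.6,"ty": -0.8,"tz": 0,"spin": 0,"grip": 18},{"tx": -13.1,"ty": -2.4,"tz": 0,"spin": 0,"grip": 18},{"tx": -19.4,"ty": -4.3,"tz": 0,"spin": 0,"grip": 18},{"tx": -25.5,"ty": -6.9,"tz": 0,"spin": 0,"grip": 18},{"tx": -31.2,"ty": -10.2,"tz": 0,"spin": 0,"grip": 18},{"tx": -36.4,"ty": -14.2,"tz": 0,"spin": 0,"grip": 18},{"tx": -41.2,"ty": -18.8,"tz": 0,"spin": 0,"grip": 18},{"tx": -45.3,"ty": -23.9,"tz": 0,"spin": 0,"grip": 18},{"tx": -48.9,"ty": -29.5,"tz": 0,"spin": 0,"grip": 18},{"tx": -51.7,"ty": -35.4,"tz": 0,"spin": 0,"grip": 18}]}}

```text
time_s: 16.78
tool_pos: [536.5, 130.3, 135.7]
eef_rot: [[1.0, -0.029, 0.003], [-0.029, -1.0, 0.001], [0.003, -0.001, -1.0]]
ft_force: [13.9, 2.1, -9.8]
grip_width: 23.7
```

```bash
python3 f.py 5.9; python3 arc.py 5.9 0.12 12
```

```text
16.7833 [536.5  130.26 135.68] phi -1.66 F [13.89  2.09 -9.84] w 23.65211438363323
jig pos [-50.4 168. ] r 53.2 th_meas -0.326 Ft(resist) 2.85 Frad -13.75 q6 [0.   1.36 0.17]
6.02: tx -2.1 ty -6.3
6.14: tx -3.4 ty -12.7
6.26: tx -4.0 ty -19.3
6.38: tx -3.7 ty -25.9
6.50: tx -2.7 ty -32.4
6.62: tx -0.9 ty -38.7
6.74: tx 1.7 ty -44.8
6.86: tx 4.9 ty -50.6
6.98: tx 8.8 ty -55.9
7.10: tx 13.4 ty -60.7
7.22: tx 18.4 ty -64.9
7.34: tx 24.0 ty -68.5
```

Emit:
{"op": "send_rows", "data": {"series": [{"tx": -1.1,"ty": -6.3,"tz": 0,"spin": 0,"grip": 18},{"tx": -1.9,"ty": -12.7,"tz": 0,"spin": 0,"grip": 18},{"tx": -2.5,"ty": -19.3,"tz": 0,"spin": 0,"grip": 18},{"tx": -2.2,"ty": -25.9,"tz": 0,"spin": 0,"grip": 18},{"tx": -1.2,"ty": -32.4,"tz": 0,"spin": 0,"grip": 18},{"tx": 0.6,"ty": -38.7,"tz": 0,"spin": 0,"grip": 18}]}}

```text
time_s: 17.28
tool_pos: [537.4, 167.6, 135.6]
eef_rot: [[1.0, -0.029, 0.001], [-0.029, -1.0, -0.002], [0.001, 0.002, -1.0]]
ft_force: [6.0, -6.0, -3.1]
grip_width: 23.8
```

```bash
sed -i 's/\[0,185\];/[1.5,187];/' f.py; python3 f.py 6.62; python3 arc.py 6.62 0.1 8
```

```text
17.2833 [537.38 167.55 135.62] phi -1.68 F [ 5.97 -6.04 -3.12] w 23.842348273625536
jig pos [-50.6 205.3] r 55.2 th_meas 0.338 Ft(resist) 3.5 Frad -7.74 q6 [-0.    1.37  0.24]
6.72: tx 2.1 ty -5.1
6.82: tx 4.6 ty -10.0
6.92: tx 7.7 ty -14.5
7.02: tx 11.2 ty -18.8
7.12: tx 15.1 ty -22.7
7.22: tx 19.3 ty -26.1
7.32: tx 23.9 ty -29.2
7.42: tx 28.8 ty -31.7
```

Emit:
{"op": "send_rows", "data": {"series": [{"tx": 2.5,"ty": -4.9,"tz": 0,"spin": 0,"grip": 18},{"tx": 5.2,"ty": -9.6,"tz": 0,"spin": 0,"grip": 18},{"tx": 8.3,"ty": -14,"tz": 0,"spin": 0,"grip": 18},{"tx": 11.7,"ty": -18.3,"tz": 0,"spin": 0,"grip": 18},{"tx": 15.6,"ty": -22.1,"tz": 0,"spin": 0,"grip": 18}]}}

```text
time_s: 17.7
tool_pos: [553.4, 189.9, 135.6]
eef_rot: [[1.0, -0.029, -0.001], [-0.029, -1.0, -0.0], [-0.001, 0.0, -1.0]]
ft_force: [-0.5, -4.0, 1.4]
grip_width: 23.6
```

```bash
python3 f.py 7.12; python3 arc.py 7.12 0.1 8
```

```text
17.7 [553.38 189.92 135.59] phi -1.67 F [-0.53 -4.04  1.42] w 23.589060770440238
jig pos [-35.2 228.1] r 55.1 th_meas 0.841 Ft(resist) 3.02 Frad -2.73 q6 [-0.    1.37  0.27]
7.22: tx 4.3 ty -3.5
7.32: tx 8.8 ty -6.5
7.42: tx 13.7 ty -9.1
7.52: tx 18.8 ty -11.1
7.62: tx 24.1 ty -12.7
7.72: tx 29.5 ty -13.7
7.82: tx 35.0 ty -14.1
7.92: tx 40.5 ty -14.0
```

Emit:
{"op": "send_rows", "data": {"series": [{"tx": 4.3,"ty": -3.5,"tz": 0,"spin": 0,"grip": 18},{"tx": 8.8,"ty": -6.5,"tz": 0,"spin": 0,"grip": 18},{"tx": 13.7,"ty": -9.1,"tz": 0,"spin": 0,"grip": 18},{"tx": 18.8,"ty": -11.1,"tz": 0,"spin": 0,"grip": 18},{"tx": 24.1,"ty": -12.7,"tz": 0,"spin": 0,"grip": 18},{"tx": 29.5,"ty": -13.7,"tz": 0,"spin": 0,"grip": 18}]}}

```text
time_s: 18.2
tool_pos: [583.7, 202.7, 135.6]
eef_rot: [[1.0, -0.029, -0.001], [-0.029, -1.0, -0.0], [-0.001, 0.0, -1.0]]
ft_force: [-3.2, -4.0, 1.5]
grip_width: 23.7
```

```bash
python3 f.py 7.72; python3 arc.py 7.72 0.08 6;python3 - <<'E'
from st import *
d=env.snapshot("scene");cv2.imwrite("pics/s10.png",cv2.resize(d["image"][190:320,190:320],None,fx=4.6,fy=4.6,interpolation=cv2.INTER_CUBIC))
E
```

```text
18.2 [583.68 202.75 135.58] phi -1.67 F [-3.17 -3.99  1.47] w 23.690467884439705
jig pos [ -5.3 241.8] r 55.2 th_meas 1.447 Ft(resist) 3.57 Frad -3.63 q6 [0.   1.38 0.28]
7.80: tx 4.4 ty -0.4
7.88: tx 8.8 ty -0.5
7.96: tx 13.2 ty -0.2
8.04: tx 17.5 ty 0.5
8.12: tx 21.8 ty 1.4
8.20: tx 26.0 ty 2.8
18.2 [583.68 202.75 135.58] phi -1.67 F [-3.17 -3.99  1.47] w 23.690467884439705
```

View pics/s10.png

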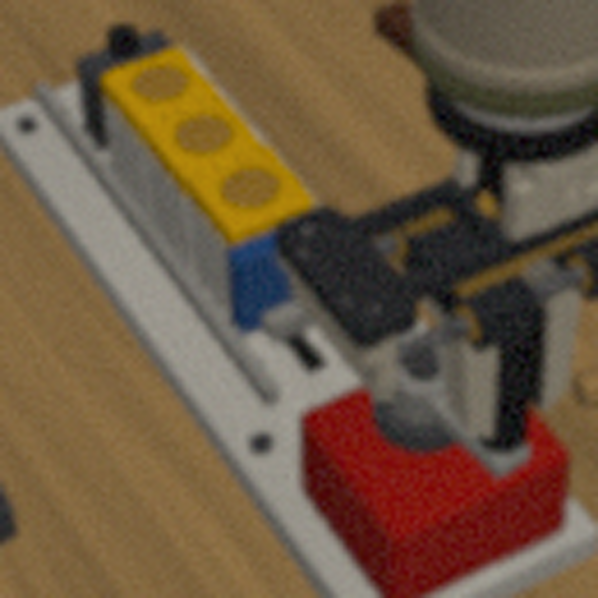

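Emit:
{"op": "send_rows", "data": {"series": [{"tx": 4.4,"ty": -0.2,"tz": 0,"spin": 0,"grip": 18},{"tx": 8.8,"ty": 0,"tz": 0,"spin": 0,"grip": 18},{"tx": 13.2,"ty": 0.3,"tz": 0,"spin": 0,"grip": 18},{"tx": 17.5,"ty": 1,"tz": 0,"spin": 0,"grip": 18}]}}

```text
time_s: 18.58
tool_pos: [601.0, 201.5, 135.6]
eef_rot: [[1.0, -0.029, -0.0], [-0.029, -1.0, 0.001], [-0.0, -0.001, -1.0]]
ft_force: [-2.9, 0.0, 1.9]
grip_width: 23.4
```

```bash
python3 f.py 8.04; python3 arc.py 8.04 0.08 6
```

```text
18.5833 [601.02 201.52 135.62] phi -1.66 F [-2.94  0.03  1.91] w 23.43591847280127
jig pos [ 12.1 241.1] r 55.1 th_meas 1.764 Ft(resist) 2.88 Frad -0.6 q6 [0.   1.39 0.27]
8.12: tx 4.3 ty 1.0
8.20: tx 8.5 ty 2.3
8.28: tx 12.6 ty 4.0
8.36: tx 16.5 ty 5.9
8.44: tx 20.2 ty 8.2
8.52: tx 23.8 ty 10.8
```

Emit:
{"op": "send_rows", "data": {"series": [{"tx": 4.3,"ty": 1,"tz": 0,"spin": 0,"grip": 18},{"tx": 8.5,"ty": 2.3,"tz": 0,"spin": 0,"grip": 18},{"tx": 12.6,"ty": 4,"tz": 0,"spin": 0,"grip": 18}]}}

```text
time_s: 18.83
tool_pos: [613.7, 197.0, 135.6]
eef_rot: [[1.0, -0.029, 0.0], [-0.029, -1.0, 0.001], [0.0, -0.001, -1.0]]
ft_force: [-1.9, 1.2, 1.4]
grip_width: 23.3
```

```bash
python3 f.py 8.28; python3 arc.py 8.28 0.08 6
```

```text
18.8333 [613.65 196.95 135.63] phi -1.66 F [-1.9   1.23  1.41] w 23.34027766207909
jig pos [ 24.8 236.9] r 55.1 th_meas 2.008 Ft(resist) 2.25 Frad 0.27 q6 [0.   1.39 0.26]
8.36: tx 3.9 ty 2.0
8.44: tx 7.7 ty 4.3
8.52: tx 11.3 ty 6.8
8.60: tx 14.6 ty 9.7
8.68: tx 17.7 ty 12.8
8.76: tx 20.6 ty 16.2
```

Emit:
{"op": "send_rows", "data": {"series": [{"tx": 3.9,"ty": 2,"tz": 0,"spin": 0,"grip": 18},{"tx": 7.7,"ty": 4.3,"tz": 0,"spin": 0,"grip": 18},{"tx": 11.3,"ty": 6.8,"tz": 0,"spin": 0,"grip": 18}]}}

```text
time_s: 19.08
tool_pos: [624.5, 189.7, 135.6]
eef_rot: [[1.0, -0.029, -0.001], [-0.029, -1.0, 0.001], [-0.001, -0.001, -1.0]]
ft_force: [-5.0, 3.8, 2.8]
grip_width: 23.3
```

```bash
python3 f.py 8.52; python3 arc.py 8.52 0.08 6
```

```text
19.0833 [624.48 189.73 135.59] phi -1.66 F [-5.02  3.77  2.79] w 23.306525764012438
jig pos [ 35.9 230. ] r 55.0 th_meas 2.245 Ft(resist) 6.27 Frad -0.32 q6 [0.   1.4  0.24]
8.60: tx 3.3 ty 2.9
8.68: tx 6.5 ty 6.0
8.76: tx 9.3 ty 9.3
8.84: tx 11.9 ty 12.9
8.92: tx 14.2 ty 16.6
9.00: tx 16.1 ty 20.6
```

Emit:
{"op": "send_rows", "data": {"series": [{"tx": 3.3,"ty": 2.9,"tz": 0,"spin": 0,"grip": 18}]}}

```text
time_s: 19.17
tool_pos: [627.6, 186.9, 135.6]
eef_rot: [[1.0, -0.029, -0.001], [-0.029, -1.0, 0.001], [-0.001, -0.001, -1.0]]
ft_force: [-5.2, 3.8, 2.8]
grip_width: 23.5
```

```bash
python3 f.py 8.6; python3 arc.py 8.6 0.08 6
```

```text
19.1667 [627.6  186.94 135.63] phi -1.65 F [-5.17  3.81  2.83] w 23.545210641023424
jig pos [ 39.  227.3] r 55.1 th_meas 2.321 Ft(resist) 6.36 Frad -0.89 q6 [0.   1.4  0.24]
8.68: tx 3.1 ty 3.1
8.76: tx 6.0 ty 6.5
8.84: tx 8.5 ty 10.0
8.92: tx 10.8 ty 13.8
9.00: tx 12.8 ty 17.7
9.08: tx 14.4 ty 21.8
```

Emit:
{"op": "send_rows", "data": {"series": [{"tx": 3.1,"ty": 3.1,"tz": 0,"spin": 0,"grip": 18}]}}

```text
time_s: 19.25
tool_pos: [630.4, 183.9, 135.6]
eef_rot: [[1.0, -0.029, -0.001], [-0.029, -1.0, 0.001], [-0.001, -0.001, -1.0]]
ft_force: [-5.7, 4.3, 3.3]
grip_width: 23.8
```

```bash
python3 f.py 8.68; python3 arc.py 8.68 0.08 3
```

```text
19.25 [630.43 183.89 135.59] phi -1.65 F [-5.72  4.33  3.32] w 23.769169340052297
jig pos [ 42.  224.3] r 55.0 th_meas 2.397 Ft(resist) 7.02 Frad -1.48 q6 [0.   1.4  0.23]
8.76: tx 2.8 ty 3.4
8.84: tx 5.4 ty 6.9
8.92: tx 7.7 ty 10.7
```

Emit:
{"op": "send_rows", "data": {"series": [{"tx": 2.8,"ty": 3.4,"tz": 0,"spin": 0,"grip": 18}]}}

```text
time_s: 19.33
tool_pos: [633.0, 180.7, 135.6]
eef_rot: [[1.0, -0.029, -0.001], [-0.029, -1.0, 0.001], [-0.001, -0.001, -1.0]]
ft_force: [-6.6, 4.9, 2.1]
grip_width: 23.5
```

```bash
python3 f.py 8.76
python3 - <<'E'
from st import *
d=env.snapshot("scene");cv2.imwrite("pics/s11.png",cv2.resize(d["image"][190:320,190:320],None,fx=4.6,fy=4.6,interpolation=cv2.INTER_CUBIC))
E
python3 f.py 8.76
```

```text
19.3333 [633.   180.69 135.59] phi -1.64 F [-6.55  4.91  2.12] w 23.470887214655182
jig pos [ 44.6 221.2] r 55.0 th_meas 2.472 Ft(resist) 7.84 Frad -2.36 q6 [0.   1.4  0.23]
19.3333 [633.   180.69 135.59] phi -1.64 F [-6.55  4.91  2.12] w 23.470887214655182
19.3833 [633.46 180.08 135.63] phi -1.67 F [-3.98  4.47  1.52] w 23.483668704026677
jig pos [ 45.1 220.6] r 55.0 th_meas 2.485 Ft(resist) 5.96 Frad -0.55 q6 [0.   1.4  0.23]
```

View pics/s11.png

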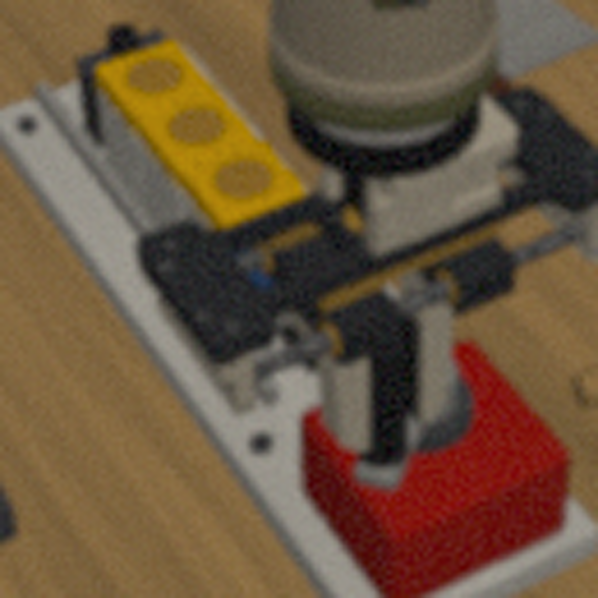

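Emit:
{"op": "send_rows", "data": {"series": [{"tx": 0,"ty": 0,"tz": 0,"spin": 0,"grip": 40},{"tx": 0,"ty": 0,"tz": 0,"spin": 0,"grip": 60},{"tx": 0,"ty": 0,"tz": 0,"spin": 0,"grip": 76},{"tx": 0,"ty": 0,"tz": 0,"spin": 0,"grip": 76},{"tx": 0,"ty": 0,"tz": 0,"spin": 0,"grip": 76},{"tx": 0,"ty": 0,"tz": 0,"spin": 0,"grip": 76}]}}

```text
time_s: 19.88
tool_pos: [633.6, 179.7, 135.6]
eef_rot: [[1.0, -0.029, 0.001], [-0.029, -1.0, -0.0], [0.001, 0.0, -1.0]]
ft_force: [-0.3, 1.0, -0.5]
grip_width: 58.8
```

Run:
```python
from st import *
d=env.snapshot("scene");cv2.imwrite("pics/s12.png",cv2.resize(d["image"][190:320,190:320],None,fx=4.6,fy=4.6,interpolation=cv2.INTER_CUBIC))
```

```text
19.8833 [633.61 179.74 135.64] phi -1.68 F [-0.25  0.99 -0.5 ] w 58.8491682319628
```

View pics/s12.png

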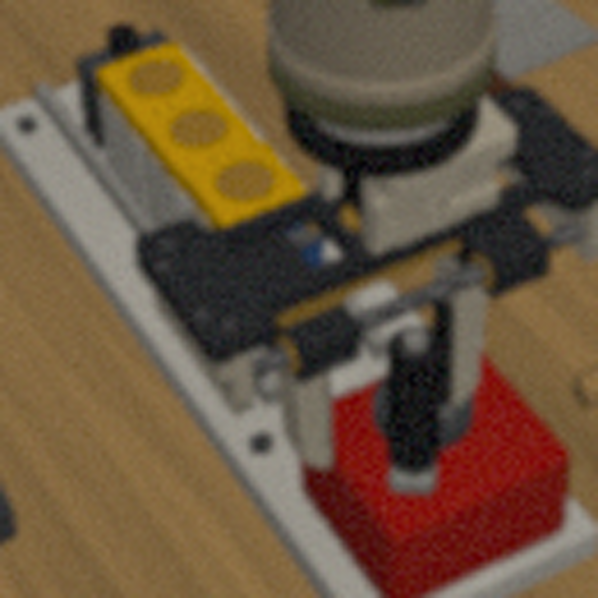

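Emit:
{"op": "send_rows", "data": {"series": [{"tx": 0,"ty": 0,"tz": 0,"spin": 0,"grip": 85},{"tx": 0,"ty": 0,"tz": 0,"spin": 0,"grip": 85},{"tx": 0,"ty": 0,"tz": 0,"spin": 0,"grip": 85},{"tx": 0,"ty": 0,"tz": 0,"spin": 0,"grip": 85}]}}

```text
time_s: 20.27
tool_pos: [633.3, 179.9, 135.6]
eef_rot: [[1.0, -0.029, 0.0], [-0.029, -1.0, -0.0], [0.0, 0.0, -1.0]]
ft_force: [-0.4, 0.1, -1.0]
grip_width: 83.8
```

Run:
```python
from st import *
d=env.snapshot("scene");cv2.imwrite("pics/s13.png",cv2.resize(d["image"][190:320,190:320],None,fx=4.6,fy=4.6,interpolation=cv2.INTER_CUBIC))
```

```text
20.2667 [633.33 179.93 135.64] phi -1.67 F [-0.36  0.12 -0.95] w 83.80800029690971
```

View pics/s13.png

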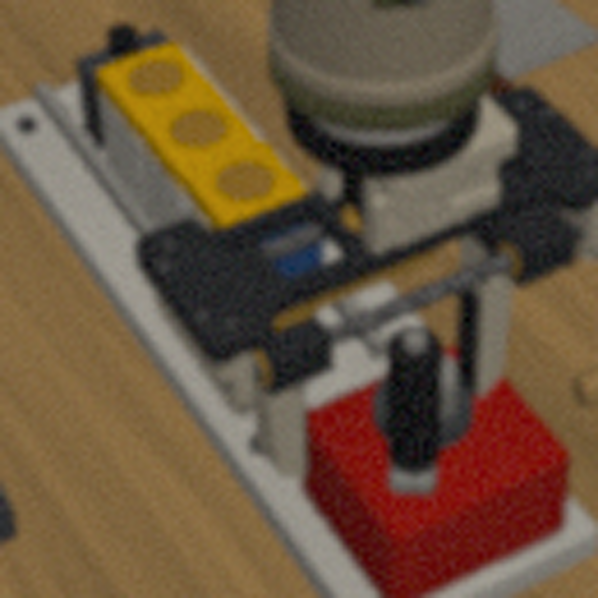

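Emit:
{"op": "send_rows", "data": {"series": [{"tx": 0,"ty": 0,"tz": -15,"spin": 0,"grip": 85},{"tx": 0,"ty": 0,"tz": -40,"spin": 0,"grip": 85},{"tx": 0,"ty": 0,"tz": -75,"spin": 0,"grip": 85},{"tx": 0,"ty": 0,"tz": -105,"spin": 0,"grip": 85},{"tx": 0,"ty": 0,"tz": -120,"spin": 0,"grip": 85},{"tx": -20,"ty": -15,"tz": -125,"spin": 0,"grip": 85},{"tx": -50,"ty": -45,"tz": -125,"spin": 0,"grip": 85},{"tx": -80,"ty": -80,"tz": -125,"spin": 0,"grip": 85},{"tx": -105,"ty": -110,"tz": -125,"spin": 0,"grip": 85},{"tx": -120,"ty": -130,"tz": -125,"spin": 0,"grip": 85},{"tx": -120,"ty": -130,"tz": -125,"spin": 0,"grip": 85},{"tx": -120,"ty": -130,"tz": -125,"spin": 0,"grip": 85}]}}

```text
time_s: 21.32
tool_pos: [516.3, 314.6, 260.9]
eef_rot: [[1.0, -0.026, 0.001], [-0.026, -1.0, 0.0], [0.001, -0.0, -1.0]]
ft_force: [0.3, -0.5, 0.1]
grip_width: 84.9
```

Run:
```python
from st import *
for n in("top","scene"):
    d=env.snapshot(n);cv2.imwrite(f"pics/{n}14.png",d["image"]);pickle.dump(d,open(f"{n}14.pkl","wb"))
cv2.imwrite("pics/s14.png",cv2.resize(d["image"][190:320,190:320],None,fx=4.6,fy=4.6,interpolation=cv2.INTER_CUBIC))
# row length from top lids
T=load("top14.pkl");h=cv2.cvtColor(T["image"],cv2.COLOR_BGR2HSV);m=cv2.inRange(h,(22,170,120),(32,255,255))
k,l,st,c=cv2.connectedComponentsWithStats(m);print(st[1:][st[1:,4]>20])
```

```text
21.3167 [516.29 314.64 260.93] phi -1.5 F [ 0.27 -0.52  0.07] w 84.92676008696684
[[279 162  56  21 678]]
```

View pics/s14.png

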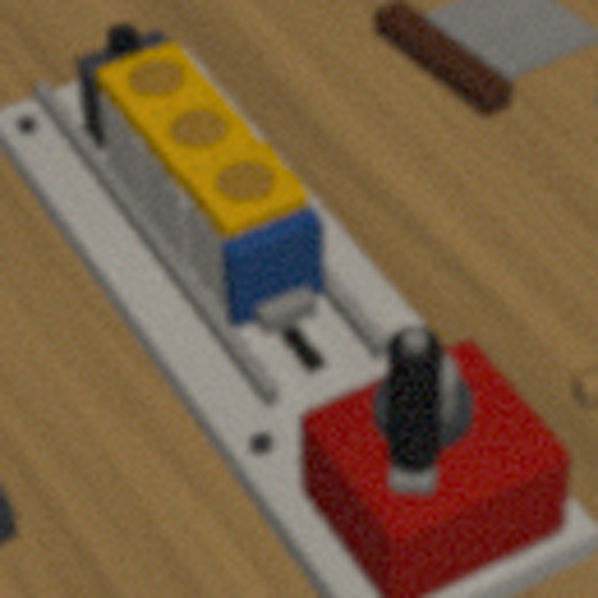

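View pics/top14.png

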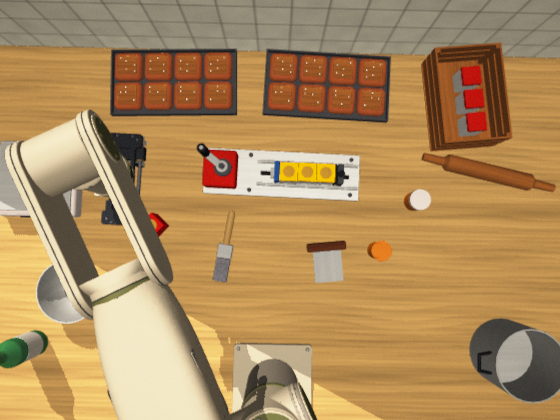

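Run:
```python
from m import *
T=load("top14.pkl");toj=lambda P:(np.array([[np.cos(A),np.sin(A)],[-np.sin(A),np.cos(A)]])@(P[:2]-JT)).round(1)
p=toj(onz(T,(201.5,148),185));v=p-[0,185];print(p,np.hypot(*v),np.arctan2(v[1],-v[0]))
```

```text
[ 32.6 227.9] 53.88107274358966 2.2206076710588545
```

```bash
python3 -c "
from workcell import env
print(env.finish_job())"
```

```text
the job is handed in; nothing more can be done
None
```

The spare tin is in the channel, the row of three is clamped against the end stop, and I handed the job in at about 21.4 s, under the 72 s limit.

- **Loading:** I gripped the spare yellow-lidded tin and lowered it into the gap. The wrist force rose to 6.7 N at the height expected for the channel floor, so I let go there. The picture afterwards showed it upright, with the pusher not visibly moved.
- **Winding:** I wound the crank clockwise by its black grip without letting go, from about 1.40 to 8.76 rad. The force along the path stayed at 2–3.6 N while the tins closed up. It then rose to 6.3, 6.4, 7.0 and 7.8 N over the last steps. By the figures in the task, 7.8 N is about 42 N of push, inside the 25–60 N band and well below the 80 N where tins dent.
- **Last checks:** The final pictures show the three tins touching, with the stop at one end and the pusher at the other. The gripper is clear, and the jar, tea glass, scraper and brush are where they were. The arm hides the green tin and part of the red one in the last top view, so I did not recheck those two.
- **Push after release:** When I let go, the crank sprang back about 0.26 rad. The remaining push is therefore about 15 N, close to the roughly 12 N that the drive friction is said to hold. The 42 N was reached only while the crank was held.
- **Disagreement:** The crank's axis, judged from the winding path, was about 2 mm off the position I got from the cameras. This caused a sideways pull on the grip of up to 14 N early on, and I corrected it while winding.

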